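Count out three bead rosettes on the counting tray and shut the trough

ROBOT

A 7-joint arm with a two-finger parallel gripper is mounted at the origin on a cart in front of the work surface, level with it; the furniture and walls round the work are solid. World frame = base frame: x ahead of the robot, y to its left, z up, the work surface at z = 0. Lengths are in m, angles in degrees, forces in N, time in s.
With the tool pointing down it reaches from about 0.425 to 0.875 m from the base axis. Payload 4.7 kg.
Tool frame: the origin (TCP) lies between the finger pads; the fingertips stand env.tip_reach ahead of it and the grasp point (between the pads) lies 2 mm behind it (env.tip_reach is the distance from the TCP to the fingertips, in m); z points along the fingers, y is the line along which they close (so a half turn about z gives the same grasp; the last joint's range is limited). The gripper opens to 87 mm and grips with 3 to 60 N. Pads are 19 mm wide; open, the fingers measure 117 mm over their backs; the gripper's body (75 mm by 190 mm) begins 51 mm behind the grasp point.
Start: joints at [67.386, 18.392, -4.016, 83.108, 1.295, 78.541, -3.26], TCP at [0.258, -0.596, 0.24] pointing down, gripper open.
Joint ranges: [-163.93, 163.93], [-17.29, 119.83], [-79.2, 71.16], [3.27, 140.29], [-89.18, 269.18], [5.43, 117.66], [-154.24, 154.24]. Speed limits (degrees/s): [147.25, 147.25, 180, 180, 180, 180, 180].

INTERFACE

Orientations are given as [roll, pitch, yaw] about the fixed x, y, z axes, in that order (R = Rz(yaw) Ry(pitch) Rx(roll)).
In Python, from cell import env gives the robot as it stands.
- The arm moves only by the tool shift_gripper, called after ">>>" as name(argument=value, ...) on one line, values as JSON. Schema: {"type":"object","properties":{"segments":{"type":"array","items":{"type":"array","items":{"type":"array","items":{"type":"number"},"minItems":5,"maxItems":5},"minItems":1,"maxItems":8},"minItems":1,"maxItems":1},"force":{"type":"number"},"only":{"type":"string"},"quiet":{"type":"boolean"},"lines":{"type":"string"}},"required":["segments"],"additionalProperties":false}. segments is a list that holds a single list of rows (three levels of brackets), with 1 to 8 rows, each of 5 numbers: dx, dy, dz in shares of 0.5 m (1.0 is 0.5 m), then a turn about the tool's z in fractions of the full range, 1 being 180 degrees, then the finger opening in m; each row is the pose to reach, as a shift and turn from the pose commanded when the call began, along the tool's axes at that moment; what a row does not reach only later rows make up. A row lasts 1/12 s, in which the tool goes at most 0.0417 m and 7.16 degrees, less where a joint would pass 70% of its speed; a pose out of reach is approached as far as the arm can. The fingers move at their own pace and stop on an object; force is the grip in N (left out, the last holds). Time passes only in rows, so rows that do not move let the fingers close. The tool returns the time, the measured TCP pose, the force, the opening and the grip force at its end. only (a regular expression) keeps the lines of the reply that match it, lines (a string "A,B") keeps lines A to B, and quiet returns only ok. Shift and turn numbers lie between -1 and 1, and a call with a number outside is refused. Input that does not fit is refused with a message, and nothing moves.
- env.get_obs(): the state, without advancing time (a new reading comes with each control period).
- env.read_camera(name): name is "scene" or "top" or "wrist"; returns a dict with "color" (480x640x3 uint8, blue, green, red), "fx", "fy", "cx", "cy" (pixels), "world_from_camera" (4x4, takes a point from camera to world coordinates). Camera axes: x right, y down, z forward; pixel columns grow to the right and rows downward; lengths in m; the calibration is good to about 2 mm. The wrist camera is an equidistant fisheye: a pixel r from the principal point sees the ray r / f radians off the axis. A picture is of the moment at which its call begins. There is no depth.
- env.sign_off(): hands the job in; it is judged then, once.
The state is a dict: "time_s": time; "qpos": joint angles; "joint_velocities": joint speeds; "effort": joint torques, N m; "tool_pos": TCP position; "tool_rot": TCP orientation; "force": force on the tool from outside, world axes, zero at the start; "wrist_torque": the same for the moment, N m; "grip_width": finger opening in m; "grasp_force": force on a finger pad.
Only numpy, scipy, OpenCV 4.12 (cv2) and the standard library are available. Lean on these libraries where they do the work, as an engineer would, in place of code of your own. Each camera call takes 0.05 s, during which the arm holds its last target. There are 200 camera calls.

TASK

Count out the three brown bead rosettes on the counting tray: sweep them with the fingers across the plate and over its edge into the side trough, leaving both black rosettes on the plate, then push the trough's hinged cover over until it is fully shut. Pick nothing up, and do not disturb the jar, its lid, the thread reel or the bead card beside the tray. Finish clear of everything.

Things in the scene. Friction and masses are not known exactly. Their poses are not given: they have to be found in the camera images.
- counting_tray: pale blue-grey plastic counting tray, 208 x 213 mm, fixed; origin at the centre of its footprint on the table, z up, +y towards the trough (the robot's left). Flat plate 38 mm above the origin, x -99 to 99 mm, y -104 to 45 mm; a rim 8 mm higher on all sides but the trough's. The rosettes start in lanes 40 mm apart along x, centres 45 to 100 mm short of the trough
- trough (a point): middle of the trough's floor, 16 mm below the plate; the trough runs along the plate's +y edge, inside 200 mm long (tray's x) and 55 mm wide (y 45 to 100 mm in the tray's frame), its outer wall as high as the plate; a pouring lip sticks out 24 mm at its -x end
- cover_plate (a joint): hinge of the dark blue trough cover, rad: 0 fully shut (flat, top 41 mm above the table), 1.57 upright, 1.75 to 2.1 at the start (open, leaning outwards; stop at 2.2). Axis along the tray's x at y 104.5, z 39.5 mm. Cover 204 mm long, 60 mm from axis to free edge, 3 mm thick, 50 g; a stiff hinge (0.025 N m) holds it at any angle, so it must be pushed right down
- cover_edge (a point): middle of the cover's free edge, 60 mm from the hinge axis
- brown_1: brown wooden-bead rosette with a pale centre bead, about 12 g, a solid rosette that slides flat (does not roll), 30 mm across and 14 mm high (solid part 29 mm across, 12 mm high); origin at the centre of its underside; starts lying on the tray's plate
- brown_2: brown wooden-bead rosette with a pale centre bead, about 12 g, a solid rosette that slides flat (does not roll), 30 mm across and 14 mm high (solid part 29 mm across, 12 mm high); origin at the centre of its underside; starts lying on the tray's plate
- brown_3: brown wooden-bead rosette with a pale centre bead, about 12 g, a solid rosette that slides flat (does not roll), 30 mm across and 14 mm high (solid part 29 mm across, 12 mm high); origin at the centre of its underside; starts lying on the tray's plate
- black_1: black bead rosette with one or two pale beads, about 12 g, a solid rosette that slides flat (does not roll), 30 mm across and 14 mm high (solid part 29 mm across, 12 mm high); origin at the centre of its underside; starts lying on the tray's plate
- black_2: black bead rosette with one or two pale beads, about 12 g, a solid rosette that slides flat (does not roll), 30 mm across and 14 mm high (solid part 29 mm across, 12 mm high); origin at the centre of its underside; starts lying on the tray's plate
- open_jar: open white-glass jar, 69 mm across, 105 mm high, standing behind the tray; origin at the centre of its underside; bystander
- jar_cap: grey round jar lid lying on the table behind the tray, 68 mm across, 10 mm high; origin at the centre of its underside; bystander
- navy_reel: reel of navy thread standing to the right of the tray, 29 mm across, 52 mm high; origin at the centre of its underside; bystander
- bead_swatch: cream card with a sewn bead swatch lying flat on the table in front of the tray, 60 x 100 x 4 mm; origin at the centre of its underside; bystander

How it is judged (in metres and radians):
On the way, in this order (a step that is already met when the one before it is completed fails the run):
1. all three brown rosettes lie in the trough (x of brown_1 in the frame of counting_tray between -0.1 and 0.1 m and y of brown_1 in the frame of counting_tray between 0.046 and 0.1 m and z of each of brown_1, brown_2, brown_3 in the frame of counting_tray below 0.028 m and x of brown_2 in the frame of counting_tray between -0.1 and 0.1 m and y of brown_2 in the frame of counting_tray between 0.046 and 0.1 m and x of brown_3 in the frame of counting_tray between -0.1 and 0.1 m and y of brown_3 in the frame of counting_tray between 0.046 and 0.1 m), for 0.2 s.
2. the trough's cover is fully shut (value of joint cover_plate below 0.06 rad), for 0.2 s.
At the end, for the whole second after the job is handed in: All three brown rosettes lie at rest down in the trough (underside within 6 mm of the trough floor), both black ones lie at rest flat on the plate, and the cover is shut to within 0.06 rad (all of step 1 and linear speed of each of brown_1, brown_2, brown_3, black_1, black_2 below 0.02 m/s and x of black_1 in the frame of counting_tray between -0.1 and 0.1 m and y of black_1 in the frame of counting_tray between -0.105 and 0.045 m and z of black_1 in the frame of counting_tray between 0.034 and 0.043 m and x of black_2 in the frame of counting_tray between -0.1 and 0.1 m and y of black_2 in the frame of counting_tray between -0.105 and 0.045 m and z of black_2 in the frame of counting_tray between 0.034 and 0.043 m and value of joint cover_plate below 0.06 rad); the robot touches nothing.
It fails at once if a rosette is lifted off the plate (z of any of brown_1, black_1, brown_2, black_2, brown_3 in the frame of counting_tray above 0.05 m).
It fails at once if a black rosette leaves the plate (z of any of black_1, black_2 in the frame of counting_tray below 0.03 m).
It fails at once if the jar, jar lid, thread reel or bead card is shoved more than 15 mm (distance of any of open_jar, jar_cap, navy_reel, bead_swatch from where it was at the start of the episode above 0.015 m).
It also fails if it takes over 59 s, if anything falls off the work surface, if the arm or the gripper's body presses on something with over 40 N, if the wrist force passes 120 N, or if a joint passes its speed limit or range.

## Working session

There is one attempt and no reset: what is moved stays moved. The work goes in short steps, Python scripts to look and compute and a tool call to move; the robot and the scene stay as the last step left them, time stands still between calls to the robot, and variables do not carry over. Pictures are saved under pics/ and viewed, at most 10 in all, crops included, and the job is handed in when it is done.

```bash
ls; mkdir -p pics
```

Run:
```python
from cell import env
import cv2,numpy as np
print(env.tip_reach, env.get_obs())
for n in("top","scene"):
    c=env.read_camera(n); cv2.imwrite(f"pics/{n}0.png",c["color"]); print(n,c["fx"],c["fy"],c["cx"],c["cy"],np.round(c["world_from_camera"],4).tolist())
```

```text
cell.py
pics
0.017 {'time_s': 0.0, 'qpos': array([67.38701884, 18.43679055, -4.01573156, 83.17480726,  1.29366965,
       78.53814186, -3.26103177]), 'joint_velocities': array([ 0.02534857,  0.07740208,  0.02386971, -0.06260256,  0.02286098,
       -0.00478384,  0.03689875]), 'effort': array([ 5.78646541e-04, -4.91289067e+01, -4.03133305e-01, -3.12529743e+01,
       -6.38213125e-02,  4.34953964e-02,  1.57193399e-04]), 'tool_pos': array([ 0.2581272 , -0.59599817,  0.23848802]), 'tool_rot': array([-1.79895426e+02,  4.27736160e-03,  2.34216250e+01]), 'force': array([ 0.13244537, -0.00325973, -0.84688279]), 'wrist_torque': array([0.01902044, 0.04929656, 0.01605164]), 'grasp_force': 0.0, 'grip_width': 0.0873253224644625}
top 600.4955379287376 600.4955379287376 317.2654628034104 239.5957952487511 [[0.0156, -0.9823, 0.1868, 0.4293], [-0.9999, -0.0161, -0.0015, -0.0628], [0.0045, -0.1868, -0.9824, 0.9024], [0.0, 0.0, 0.0, 1.0]]
scene 526.3255413902066 526.3255413902066 329.06812490915024 242.25486463645927 [[0.3995, -0.479, 0.7817, -0.0943], [-0.9165, -0.1878, 0.3533, -0.3751], [-0.0224, -0.8575, -0.514, 0.5024], [0.0, 0.0, 0.0, 1.0]]
```

View pics/top0.png

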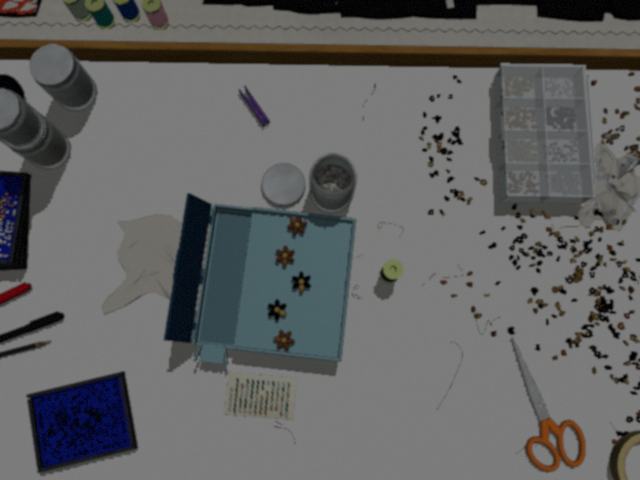

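View pics/scene0.png

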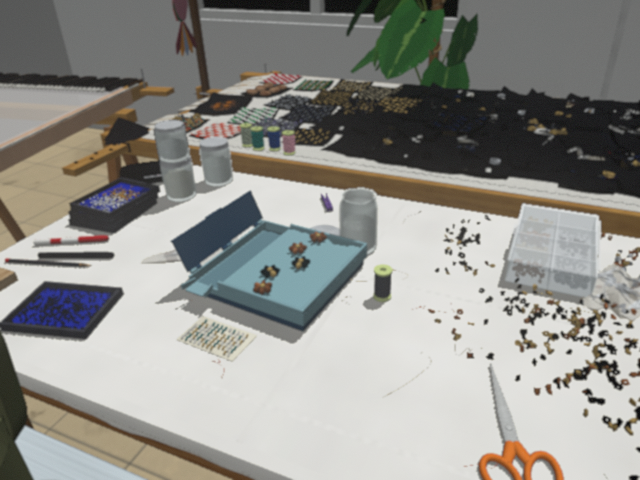

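The top view shows three brown rosettes near (297,226), (285,257) and (284,341), and two black ones near (301,283) and (277,310). The tray is yawed slightly, with the open cover at the left (x≈190), the lid and jar behind it, the reel at (391,271) and the card at (260,396). The scene view agrees. Next I'll measure them.

Create h.py:
```python
import numpy as np,cv2
from cell import env
def ray(c,u,v,z):
    T=c["world_from_camera"]; d=T[:3,:3]@np.array([(u-c["cx"])/c["fx"],(v-c["cy"])/c["fy"],1]); o=T[:3,3]
    return o+d*(z-o[2])/d[2]
def proj(c,p):
    T=c["world_from_camera"]; q=T[:3,:3].T@(np.asarray(p)-T[:3,3]); return np.array([c["fx"]*q[0]/q[2]+c["cx"],c["fy"]*q[1]/q[2]+c["cy"]])
```

Run:
```python
from h import *
c=env.read_camera("top"); im=c["color"]
h=cv2.cvtColor(im,cv2.COLOR_BGR2HSV)
tray=cv2.inRange(h,(85,40,50),(105,140,200))
cn=max(cv2.findContours(tray,cv2.RETR_EXTERNAL,cv2.CHAIN_APPROX_SIMPLE)[0],key=cv2.contourArea)
print("area",cv2.contourArea(cn))
ap=cv2.approxPolyDP(cv2.convexHull(cn),4,True)[:,0]
for u,v in ap: print((u,v),ray(c,u,v,.046)[:2].round(4),ray(c,u,v,0)[:2].round(4))
fill=cv2.drawContours(np.zeros_like(tray),[cn],-1,255,-1)
non=cv2.bitwise_and(cv2.bitwise_not(tray),fill); non=cv2.morphologyEx(non,cv2.MORPH_CLOSE,np.ones((5,5)))
n,l,s,ce=cv2.connectedComponentsWithStats(non)
for i in range(1,n):
    if s[i,4]>80:
        m=l==i; print(s[i].tolist(),ce[i].round(1),im[m].mean(0).round(),ray(c,*ce[i],.046)[:2].round(4))
cr=cv2.resize(im[180:380,150:410],None,fx=3,fy=3,interpolation=cv2.INTER_CUBIC); cv2.imwrite("pics/crop1.png",cr)
```

```text
area 21098.0
(np.int32(214), np.int32(205)) [0.6413 0.0881] [0.6527 0.0962]
(np.int32(354), np.int32(219)) [ 0.6237 -0.1173] [ 0.6341 -0.1203]
(np.int32(340), np.int32(360)) [ 0.4213 -0.0986] [ 0.4209 -0.1005]
(np.int32(194), np.int32(359)) [0.4195 0.1055] [0.419  0.1145]
(np.int32(191), np.int32(334)) [0.4539 0.1115] [0.4553 0.1209]
[214, 207, 54, 12, 225] [234.1 211.4] [43. 40. 29.] [0.6321 0.0582]
[287, 215, 64, 21, 455] [304.8 222.4] [38. 43. 45.] [ 0.6175 -0.0456]
[276, 246, 18, 21, 277] [284.5 255.9] [33. 42. 52.] [ 0.5674 -0.0172]
[292, 272, 18, 21, 248] [300.8 282.6] [25. 32. 32.] [ 0.5291 -0.0415]
[268, 300, 19, 22, 257] [276.8 310.1] [26. 32. 32.] [ 0.4893 -0.0083]
[273, 330, 22, 21, 281] [283.6 339.9] [31. 41. 53.] [ 0.4477 -0.0191]
```

View pics/crop1.png

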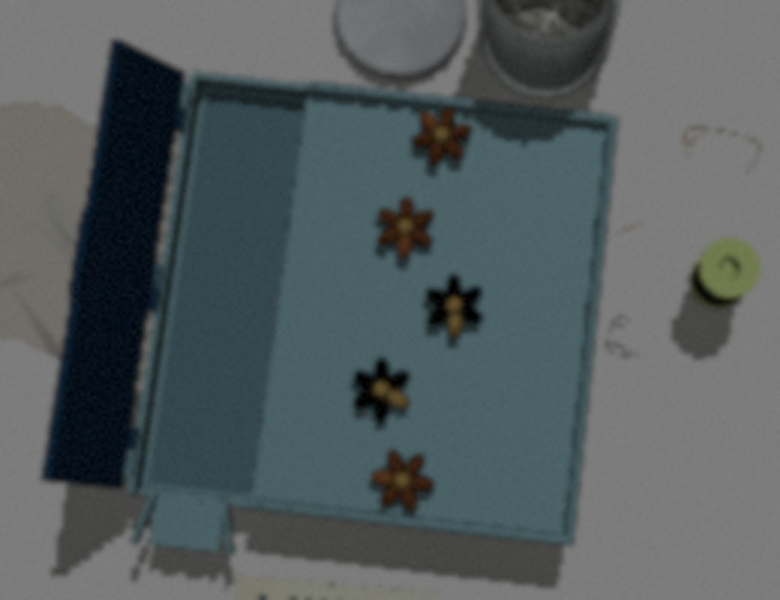

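The crop gives clean rim corners: far right (355,219), near right (341,360). The tray yaw is about -5°. I'll refine the tray and rosette positions using both views.

Add to h.py:
```python
A=np.radians(-5.1); R=np.array([[np.cos(A),-np.sin(A)],[np.sin(A),np.cos(A)]]); C=np.array([.532,-.002])
def tray(p): return R.T@(np.asarray(p)[:2]-C)
def world(p): return C+R@np.asarray(p)
def blobs(c,lo,hi,hmin=0):
    h=cv2.cvtColor(c["color"],cv2.COLOR_BGR2HSV); m=cv2.morphologyEx(cv2.inRange(h,lo,hi),cv2.MORPH_CLOSE,np.ones((5,5)))
    n,l,s,ce=cv2.connectedComponentsWithStats(m); return [(s[i,4],ce[i]) for i in range(1,n) if s[i,4]>60]
def brown(c): return blobs(c,(0,70,30),(22,255,200))
def tell(k=("top","scene")):
  for n in k:
    c=env.read_camera(n)
    for a,p in brown(c):
        w=ray(c,*p,.046); t=tray(w)
        if abs(t[0])<.13 and abs(t[1])<.13: print(n,a,p.round(1),"brown world",w[:2].round(4),"tray",t.round(4))
```

Run:
```python
from h import *
tell()
c=env.read_camera("top");s=env.read_camera("scene")
for n,p in dict(fr=(355.3,219),nr=(340.7,360),fl=(214.5,205.5)).items(): print(n,tray(ray(c,*p,.046)).round(4))
for u,v in [(250.5,215),(236,344)]: print("plate edge",tray(ray(c,u,v,.038)).round(4))
for n,p,z in [("jar",(333,165),.105),("jar rim near",(333,193),.105),("lid",(283,185),.01),("reel",(391,268),.052),("card",(260,396),.004)]: w=ray(c,*p,z); print(n,w.round(3),tray(w).round(3))
for n,p in dict(far=(188,194),near=(165,340)).items():
  for z in (.09,.098): print("cover",n,z,tray(ray(c,*p,z)).round(4))
# scene check of the rim corners
for p in [(.104,-.1065),(-.104,-.1065)]: print("scene rim corner px",proj(s,[*world(p),.046]).round(1))
```

```text
top 199 [296.8 224.9] brown world [ 0.6135 -0.0339] tray [ 0.084  -0.0245]
top 191 [284.5 256. ] brown world [ 0.5673 -0.0172] tray [ 0.0365 -0.012 ]
top 76 [301.1 283.9] brown world [ 0.5273 -0.042 ] tray [-0.0012 -0.0402]
top 69 [279.  310.7] brown world [ 0.4885 -0.0114] tray [-0.0425 -0.0132]
top 206 [283.5 340. ] brown world [ 0.4477 -0.0189] tray [-0.0825 -0.0244]
scene 91 [317.5 236.2] brown world [ 0.611  -0.0348] tray [ 0.0816 -0.0257]
scene 95 [297.3 247.7] brown world [ 0.5644 -0.019 ] tray [ 0.0338 -0.0141]
scene 140 [262.1 286.9] brown world [ 0.4452 -0.0201] tray [-0.0848 -0.0258]
fr [ 0.1018 -0.1086]
nr [-0.1016 -0.107 ]
fl [0.1002 0.0986]
plate edge [0.0933 0.0454]
plate edge [-0.095   0.0424]
jar [ 0.686 -0.084  0.105] [ 0.161 -0.068]
jar rim near [ 0.646 -0.085  0.105] [ 0.121 -0.072]
lid [ 0.684 -0.01   0.01 ] [0.152 0.005]
reel [ 0.551 -0.17   0.052] [ 0.034 -0.166]
card [0.368 0.015 0.004] [-0.165  0.003]
cover far 0.09 [0.1025 0.129 ]
cover far 0.098 [0.1006 0.127 ]
cover near 0.09 [-0.0998  0.1304]
cover near 0.098 [-0.0997  0.1285]
scene rim corner px [365.7 241. ]
scene rim corner px [301.9 309.5]
```

Both views agree to about 2 mm. Brown tray x,y are about (.083,-.025), (.036,-.013) and (-.083,-.025); black are (0,-.040) and (-.042,-.011). The plan is to close the fingers and turn to yaw 84.9, so that tool x is tray +y and tool y is tray +x. Then I push each brown one over the edge.

Add to h.py:
```python
from scipy.spatial.transform import Rotation as Ro
def go(tx,ty,tipz):
    o=env.get_obs(); M=Ro.from_euler("xyz",o["tool_rot"],degrees=True).as_matrix()
    d=np.array([*world((tx,ty)),tipz+env.tip_reach])-o["tool_pos"]
    print("t",round(o["time_s"],2),"now tray",tray(o["tool_pos"]).round(4),"tip z",round(o["tool_pos"][2]-.017,4),"rot",o["tool_rot"].round(2),"| shift tool",(M.T@d).round(4),"turn",round(o["tool_rot"][2]-84.9,2))
```

```bash
python3 -c "
from h import *
go(-.078,-.063,.15)"
```

```text
t 0.35 now tray [-0.2198 -0.6163] tip z 0.2223 rot [-179.98    0.     23.42] | shift tool [ 0.3888 -0.4185  0.0725] turn -61.48
```

Careful with the scale: shifts go in shares of 0.5 m and turns go in shares of 180 degrees. That gives: -0.4185 m / 0.5 = -0.837, 0.389 m / 0.5 = 0.778, -61.5 degrees / 180 = -0.3417.

>>> shift_gripper(segments=[[[0.778, -0.837, 0.04, -0.3417, 0], [0.778, -0.837, 0.04, -0.3417, 0], [0.778, -0.837, 0.04, -0.3417, 0], [0.778, -0.837, 0.04, -0.3417, 0], [0.778, -0.837, 0.04, -0.3417, 0], [0.778, -0.837, 0.04, -0.3417, 0], [0.778, -0.837, 0.04, -0.3417, 0], [0.778, -0.837, 0.04, -0.3417, 0]]], force=20)

```text
time_s: 1.02
tool_pos: [0.3697, -0.2805, 0.228]
tool_rot: [180.0, 0.0, 81.1]
force: [0.5, 0.2, 0.4]
grip_width: 0.0415
grasp_force: 0.0
```

```bash
python3 -c "
from h import *
go(-.078,-.063,.15)"
```

```text
t 1.02 now tray [-0.1369 -0.2918] tip z 0.211 rot [1.7997e+02 5.0000e-02 8.1060e+01] | shift tool [0.2323 0.0434 0.0608] turn -3.84
```

To row units: 0.232 m / 0.5 = 0.464, 0.06 m / 0.5 = 0.12, -3.8 degrees / 180 = -0.0211.

>>> shift_gripper(segments=[[[0.464, 0.086, 0.12, -0.0211, 0], [0.464, 0.086, 0.12, -0.0211, 0], [0.464, 0.086, 0.12, -0.0211, 0], [0.464, 0.086, 0.12, -0.0211, 0], [0.464, 0.086, 0.12, -0.0211, 0], [0.464, 0.086, 0.12, -0.0211, 0], [0.464, 0.086, 0.12, -0.0211, 0], [0.464, 0.086, 0.12, -0.0211, 0]]])

```text
time_s: 1.68
tool_pos: [0.4494, -0.0583, 0.1676]
tool_rot: [-180.0, 0.0, 84.8]
force: [0.2, -0.2, -0.8]
grip_width: 0.0005
grasp_force: 0.0
```

```bash
python3 -c "
from h import *
go(-.078,-.063,.043)"
```

```text
t 1.68 now tray [-0.0772 -0.0635] tip z 0.1506 rot [-179.97    0.     84.81] | shift tool [ 0.0005 -0.0007  0.1076] turn -0.09
```

To row units: 0.107 m / 0.5 = 0.214, 0.1 m / 0.5 = 0.2.

>>> shift_gripper(segments=[[[0, 0, 0.08, 0, 0], [0, 0, 0.16, 0, 0], [0, 0, 0.2, 0, 0], [0, 0, 0.214, 0, 0], [0, 0, 0.214, 0, 0]]])

```text
time_s: 2.1
tool_pos: [0.4479, -0.0614, 0.0596]
tool_rot: [-179.8, -0.0, 84.4]
force: [-0.1, -0.5, -0.4]
grip_width: 0.0001
grasp_force: 0.0
```

Run:
```python
from h import *
go(-.078,.045,.043)
cv2.imwrite("pics/w1.png",env.read_camera("wrist")["color"])
c=env.read_camera("top")["color"][180:380,150:410]; cv2.imwrite("pics/t1.png",cv2.resize(c,None,fx=3,fy=3))
```

```text
t 2.1 now tray [-0.0785 -0.0667] tip z 0.0426 rot [-1.7981e+02 -3.0000e-02  8.4410e+01] | shift tool [ 0.1117 -0.0005 -0.0004] turn -0.49
```

View pics/w1.png

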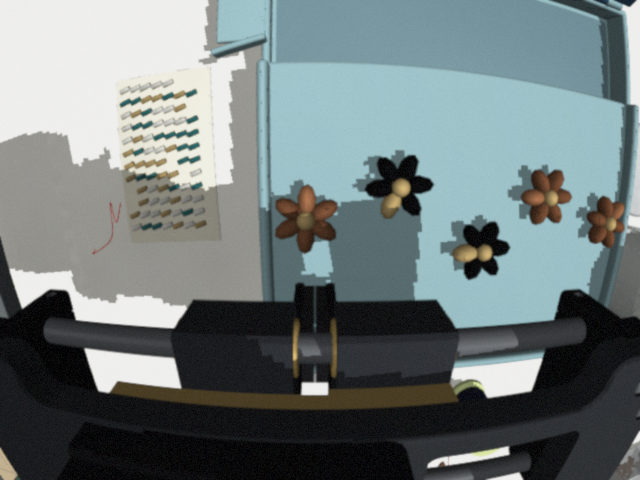

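The wrist view shows the fingers at (315,340), just behind the near brown rosette at (305,220). The lane is clear of the black one at (398,187), so I push.

To row units: 0.096 m / 0.5 = 0.192, 0.06 m / 0.5 = 0.12.

>>> shift_gripper(segments=[[[0.024, 0, 0, 0, 0], [0.048, 0, 0, 0, 0], [0.072, 0, 0, 0, 0], [0.096, 0, 0, 0, 0], [0.12, 0, 0, 0, 0], [0.144, 0, 0, 0, 0], [0.168, 0, 0, 0, 0], [0.192, 0, 0, 0, 0]]])

```text
time_s: 2.87
tool_pos: [0.4605, 0.0352, 0.0632]
tool_rot: [179.7, 0.0, 84.5]
force: [-0.0, -1.4, -0.6]
grip_width: 0.0005
grasp_force: 0.0
```

Run:
```python
from h import *
go(-.078,.05,.043);tell()
```

```text
t 2.87 now tray [-0.0745  0.0307] tip z 0.0462 rot [1.7974e+02 5.0000e-02 8.4470e+01] | shift tool [ 0.0193 -0.0037  0.0032] turn -0.43
top 196 [296.7 224.7] brown world [ 0.6138 -0.0338] tray [ 0.0843 -0.0245]
top 187 [284.5 255.9] brown world [ 0.5674 -0.0172] tray [ 0.0366 -0.012 ]
top 75 [300.9 284.1] brown world [ 0.5269 -0.0418] tray [-0.0015 -0.0401]
top 67 [278.9 310.5] brown world [ 0.4888 -0.0113] tray [-0.0422 -0.0131]
scene 280 [237.7 227.8] brown world [0.5861 0.1103] tray [0.0439 0.1166]
scene 93 [317.7 236.3] brown world [ 0.611 -0.035] tray [ 0.0816 -0.0259]
scene 95 [297.3 247.7] brown world [ 0.5644 -0.019 ] tray [ 0.0338 -0.0141]
scene 73 [219.  276.7] brown world [0.4439 0.0549] tray [-0.0928  0.0488]
```

To row units: 0.027 m / 0.5 = 0.054, 0.02 m / 0.5 = 0.04.

>>> shift_gripper(segments=[[[0.02, -0.006, 0.006, 0, 0], [0.04, -0.006, 0.006, 0, 0], [0.054, -0.006, 0.006, 0, 0], [0.054, -0.006, 0.006, 0, 0]]])

```text
time_s: 3.3
tool_pos: [0.4591, 0.063, 0.059]
tool_rot: [179.9, -0.0, 84.6]
force: [-0.3, -0.5, 0.1]
grip_width: 0.0006
grasp_force: 0.0
```

Run:
```python
from h import *
go(-.078,.05,.043)
a=env.read_camera("scene"); print([ (s,p.round(1),tray(ray(a,*p,.03)).round(3)) for s,p in brown(a) if 180<p[0]<320 and 200<p[1]<300])
w=env.read_camera("wrist")["color"]; 
cv2.imwrite("pics/m2.png",np.hstack([cv2.resize(a["color"][170:330,150:350],(400,320)),cv2.resize(w,(400,320))]))
```

```text
t 3.3 now tray [-0.0783  0.0583] tip z 0.042 rot [ 1.7987e+02 -1.0000e-02  8.4580e+01] | shift tool [-0.0083  0.0004 -0.001 ] turn -0.32
[(np.int32(300), array([222.5, 227.9]), array([0.053, 0.161])), (np.int32(93), array([317.7, 236.3]), array([ 0.105, -0.012])), (np.int32(95), array([297.3, 247.7]), array([0.056, 0.   ])), (np.int32(76), array([205.8, 274.7]), array([-0.081,  0.088]))]
```

View pics/m2.png

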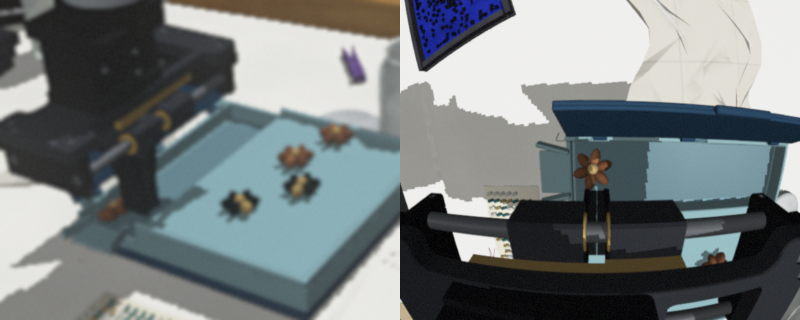

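The first rosette is down in the trough, ahead of the fingers (wrist picture (593,170)), and everything else is in place. Next is brown 2.

To row units: 0.118 m / 0.5 = 0.236, -0.111 m / 0.5 = -0.222.

```bash
python3 -c "
from h import *
go(.04,-.053,.075)"
```

```text
t 3.4 now tray [-0.0787  0.0569] tip z 0.0415 rot [1.7993e+02 4.0000e-02 8.4510e+01] | shift tool [-0.1091  0.1195 -0.0333] turn -0.39
```

>>> shift_gripper(segments=[[[-0.016, 0, -0.07, 0, 0], [-0.072, 0.056, -0.07, 0, 0], [-0.14, 0.14, -0.07, 0, 0], [-0.222, 0.236, -0.07, 0, 0], [-0.222, 0.236, -0.07, 0, 0], [-0.222, 0.236, -0.04, 0, 0], [-0.222, 0.236, 0, 0, 0], [-0.222, 0.236, 0, 0, 0]]])

```text
time_s: 4.07
tool_pos: [0.565, -0.0615, 0.0563]
tool_rot: [-179.9, 0.0, 84.4]
force: [-1.3, 0.3, -0.2]
grip_width: 0.0005
grasp_force: 0.0
```

```bash
python3 -c "
from h import *
go(.04,.058,.043);go(.04,-.053,.043)"
```

```text
t 4.07 now tray [ 0.0381 -0.0564] tip z 0.0393 rot [-179.95    0.     84.37] | shift tool [ 0.1144  0.0008 -0.0037] turn -0.53
t 4.07 now tray [ 0.0381 -0.0564] tip z 0.0393 rot [-179.95    0.     84.37] | shift tool [ 0.0034  0.0018 -0.0037] turn -0.53
```

To row units: 0.09 m / 0.5 = 0.18, 0.078 m / 0.5 = 0.156.

>>> shift_gripper(segments=[[[0.012, 0.002, -0.006, 0, 0], [0.036, 0.002, -0.006, 0, 0], [0.06, 0.002, -0.006, 0, 0], [0.084, 0.002, -0.006, 0, 0], [0.108, 0.002, -0.006, 0, 0], [0.132, 0.002, -0.006, 0, 0], [0.156, 0.002, -0.006, 0, 0], [0.18, 0.002, -0.006, 0, 0]]])

```text
time_s: 4.73
tool_pos: [0.5745, 0.0317, 0.061]
tool_rot: [180.0, 0.0, 84.6]
force: [-0.4, -0.4, 0.8]
grip_width: 0.0007
grasp_force: 0.1
```

>>> shift_gripper(segments=[[[0.02, 0, 0, 0, 0], [0.04, 0, 0, 0, 0], [0.052, 0, 0, 0, 0], [0.052, 0, 0, 0, 0]]])

```text
time_s: 5.07
tool_pos: [0.577, 0.0576, 0.0609]
tool_rot: [-180.0, -0.0, 84.6]
force: [-0.8, 0.0, -0.3]
grip_width: 0.0002
grasp_force: 0.0
```

Run:
```python
from h import *
go(.078,-.066,.075)
a=env.read_camera("scene"); t=env.read_camera("top")["color"];w=env.read_camera("wrist")["color"]
cv2.imwrite("pics/m3.png",np.hstack([cv2.resize(a["color"][170:330,150:350],(400,320)),cv2.resize(w,(400,320))]))
```

```text
t 5.07 now tray [0.0395 0.0634] tip z 0.0439 rot [-1.800e+02 -2.000e-02  8.464e+01] | shift tool [-0.1292  0.039  -0.0311] turn -0.26
```

View pics/m3.png

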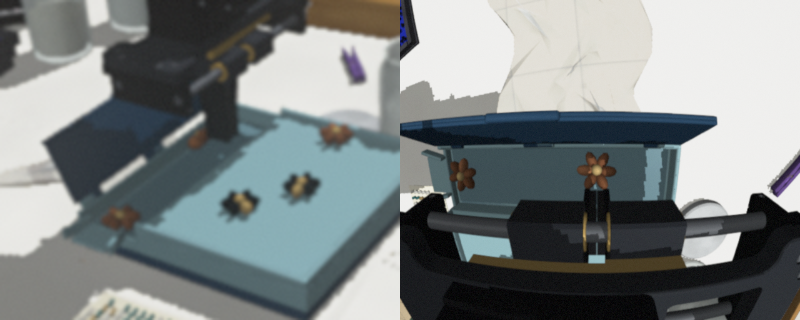

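Two are in the trough, flat. Now brown 1, descending gently because the gripper body passes just above the jar.

To row units: -0.126 m / 0.5 = -0.252, -0.035 m / 0.5 = -0.07.

>>> shift_gripper(segments=[[[-0.016, 0, -0.07, 0, 0], [-0.09, 0.02, -0.07, 0, 0], [-0.17, 0.05, -0.07, 0, 0], [-0.24, 0.074, -0.07, 0, 0], [-0.252, 0.074, -0.05, 0, 0], [-0.252, 0.074, -0.028, 0, 0], [-0.252, 0.074, -0.012, 0, 0], [-0.252, 0.074, -0.006, 0, 0]]])

```text
time_s: 5.88
tool_pos: [0.6002, -0.0711, 0.0618]
tool_rot: [-179.8, -0.1, 84.6]
force: [-0.6, 0.5, 0.2]
grip_width: -0.0001
grasp_force: 0.0
```

```bash
python3 -c "
from h import *
go(.077,.058,.043)"
```

```text
t 5.88 now tray [ 0.0741 -0.0628] tip z 0.0448 rot [-1.798e+02 -8.000e-02  8.462e+01] | shift tool [0.1208 0.0023 0.002 ] turn -0.28
```

>>> shift_gripper(segments=[[[0.024, 0.004, 0, 0, 0], [0.048, 0.004, 0, 0, 0], [0.072, 0.004, 0, 0, 0], [0.096, 0.004, 0, 0, 0], [0.12, 0.004, 0.002, 0, 0], [0.144, 0.004, 0.002, 0, 0], [0.168, 0.004, 0.002, 0, 0], [0.192, 0.004, 0.002, 0, 0]]])

```text
time_s: 6.55
tool_pos: [0.6131, 0.0239, 0.063]
tool_rot: [180.0, 0.0, 84.5]
force: [-0.0, -0.1, -0.5]
grip_width: 0.0008
grasp_force: 0.0
```

>>> shift_gripper(segments=[[[0.02, 0, 0, 0, 0], [0.04, 0, 0, 0, 0], [0.054, 0, 0, 0, 0], [0.054, 0, 0, 0, 0]]])

```text
time_s: 6.88
tool_pos: [0.6184, 0.0502, 0.0668]
tool_rot: [179.7, 0.1, 84.6]
force: [-2.5, -2.3, 16.4]
grip_width: 0.0003
grasp_force: 8.0
```

Run:
```python
from h import *
go(0,.05,.15)
a=env.read_camera("scene"); w=env.read_camera("wrist")["color"]
cv2.imwrite("pics/m4.png",np.hstack([cv2.resize(a["color"][170:330,150:350],(400,320)),cv2.resize(w,(400,320))]))
```

```text
t 6.88 now tray [0.0814 0.0597] tip z 0.0498 rot [1.7966e+02 6.0000e-02 8.4560e+01] | shift tool [-0.0103 -0.0807 -0.1006] turn -0.34
```

View pics/m4.png

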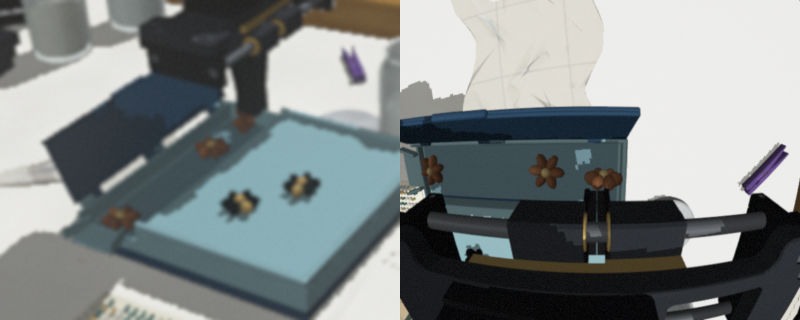

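The third rosette is tilted under the fingers: wrist picture (603,178), with 16 N upward. I'll lift off straight up, back away and look.

To row units: -0.05 m / 0.5 = -0.1, -0.04 m / 0.5 = -0.08.

>>> shift_gripper(segments=[[[0, 0, -0.03, 0, 0], [-0.02, 0, -0.07, 0, 0], [-0.06, -0.02, -0.08, 0, 0], [-0.1, -0.04, -0.08, 0, 0], [-0.1, -0.04, -0.08, 0, 0]]])

```text
time_s: 7.4
tool_pos: [0.5896, -0.0035, 0.103]
tool_rot: [-180.0, 0.2, 84.2]
force: [1.0, -0.2, 0.2]
grip_width: 0.0003
grasp_force: 0.0
```

Run:
```python
from h import *
go(.08,.045,.03)
tell()
a=env.read_camera("scene"); w=env.read_camera("wrist")["color"]
cv2.imwrite("pics/m5.png",np.hstack([cv2.resize(a["color"][180:300,190:340],(400,320)),cv2.resize(w[100:340,200:500],(400,320))]))
```

```text
t 7.4 now tray [0.0575 0.0037] tip z 0.086 rot [-179.95    0.24   84.22] | shift tool [0.0418 0.022  0.0558] turn -0.68
scene 89 [271.7 228.4] brown world [0.6065 0.0526] tray [0.0693 0.061 ]
scene 103 [255.4 243. ] brown world [0.5518 0.0538] tray [0.0148 0.0573]
scene 120 [210.2 278.8] brown world [0.4342 0.0644] tray [-0.1034  0.0575]
```

View pics/m5.png

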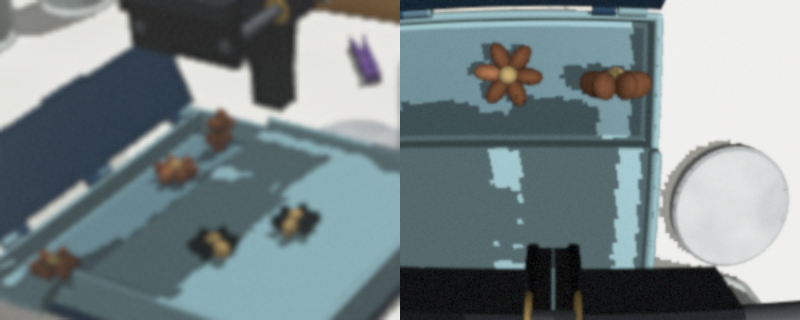

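The third rosette stands on edge in the trough, its pale top bead facing the outer wall (right half, (617,75)). So I need to tip its upper part back towards the plate, which puts its underside down. I'll locate it and come in from the wall side.

Add to h.py:
```python
def wray(c,u,v,z):
    x,y=u-c["cx"],v-c["cy"]; r=np.hypot(x,y); th=r/c["fx"]; T=c["world_from_camera"]
    d=T[:3,:3]@np.array([np.sin(th)*x/r,np.sin(th)*y/r,np.cos(th)]); return T[:3,3]+d*(z-T[2,3])/d[2]
```

Run:
```python
from h import *
s=env.read_camera("scene"); print("scene",tray(ray(s,271.7,228.4,.037)).round(4))
c=env.read_camera("wrist")
f=lambda u,v:(200+u*.75,100+v*.75)
for n,p,z in [("stand top beads",(617,83),.048),("pale",(617,71),.037),("left",(583,83),.037),("right",(651,83),.037),("flat",(508,75),.03),("plate edge",(560,143),.038),("wall",(560,22),.038)]:
    print(n,tray(wray(c,*f(p[0]-400,p[1]),z)).round(4))
go(.08,.097,.08)
```

```text
scene [0.0823 0.0706]
stand top beads [0.0844 0.0746]
pale [0.0857 0.0789]
left [0.0713 0.0736]
right [0.1005 0.074 ]
flat [0.039  0.0768]
plate edge [0.0615 0.0478]
wall [0.0616 0.0995]
t 7.7 now tray [0.0584 0.0101] tip z 0.0857 rot [-1.800e+02 -5.000e-02  8.461e+01] | shift tool [0.087  0.0211 0.0058] turn -0.29
```

To row units: 0.087 m / 0.5 = 0.174, 0.06 m / 0.5 = 0.12.

>>> shift_gripper(segments=[[[0.06, 0.014, 0.01, 0, 0], [0.12, 0.028, 0.01, 0, 0], [0.174, 0.042, 0.01, 0, 0], [0.174, 0.042, 0.01, 0, 0], [0.174, 0.042, 0.05, 0, 0], [0.174, 0.042, 0.074, 0, 0], [0.174, 0.042, 0.08, 0, 0], [0.174, 0.042, 0.08, 0, 0]]])

```text
time_s: 8.37
tool_pos: [0.6191, 0.0854, 0.0614]
tool_rot: [-179.8, 0.0, 84.5]
force: [0.2, 0.3, -0.6]
grip_width: 0.0003
grasp_force: 0.0
```

Run:
```python
from h import *
go(.08,.08,.044)
```

```text
t 8.37 now tray [0.079  0.0948] tip z 0.0444 rot [-1.7984e+02  4.0000e-02  8.4500e+01] | shift tool [-0.0148  0.0011  0.0004] turn -0.4
```

To row units: -0.024 m / 0.5 = -0.048, -0.02 m / 0.5 = -0.04.

>>> shift_gripper(segments=[[[-0.01, 0, 0, 0, 0], [-0.02, 0, 0, 0, 0], [-0.03, 0, 0, 0, 0], [-0.04, 0, 0, 0, 0], [-0.048, 0, 0, 0, 0], [-0.048, 0, 0, 0, 0], [-0.048, 0, 0, 0, 0]]])

```text
time_s: 8.95
tool_pos: [0.6179, 0.0615, 0.063]
tool_rot: [180.0, 0.0, 84.5]
force: [0.3, 0.8, -0.6]
grip_width: 0.0004
grasp_force: 0.0
```

>>> shift_gripper(segments=[[[0, 0, -0.04, 0, 0], [0, 0, -0.08, 0, 0], [-0.06, -0.02, -0.09, 0, 0], [-0.13, -0.044, -0.09, 0, 0], [-0.13, -0.044, -0.09, 0, 0]]])

```text
time_s: 9.37
tool_pos: [0.588, -0.0088, 0.1078]
tool_rot: [-179.9, 0.4, 84.1]
force: [0.4, -1.9, -1.2]
grip_width: 0.0008
grasp_force: 0.0
```

```bash
python3 - <<'E'
from h import *
go(.08,.097,.08)
a=env.read_camera("scene"); w=env.read_camera("wrist")["color"]
cv2.imwrite("pics/m6.png",np.hstack([cv2.resize(a["color"][180:300,190:340],(400,320)),cv2.resize(w[100:340,200:500],(400,320))]))
E
```

```text
t 9.37 now tray [ 0.0564 -0.0018] tip z 0.0908 rot [-179.93    0.37   84.09] | shift tool [0.0991 0.0222 0.0102] turn -0.81
```

View pics/m6.png

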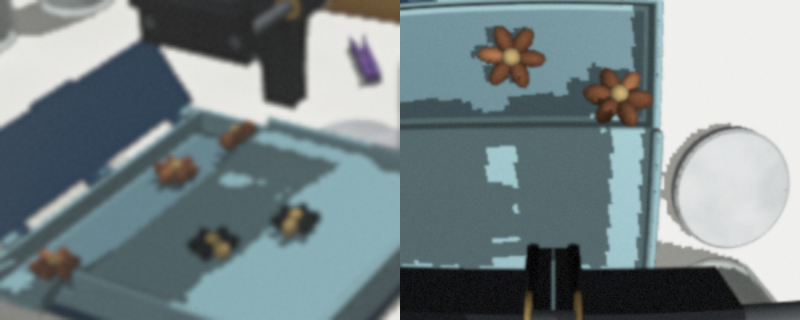

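It now lies face up against the plate edge. I'll check numerically whether it is flat or leaning on the edge.

Run:
```python
from h import *
c=env.read_camera("wrist")
h=cv2.cvtColor(c["color"],cv2.COLOR_BGR2HSV); m=cv2.morphologyEx(cv2.inRange(h,(0,70,30),(22,255,220)),cv2.MORPH_CLOSE,np.ones((5,5)))
n,l,s,ce=cv2.connectedComponentsWithStats(m)
for i in range(1,n):
    if s[i,4]<300 or s[i,1]>240: continue
    ys,xs=np.nonzero(l==i); P=np.array([tray(wray(c,u,v,.030)) for u,v in zip(xs,ys)])
    print(s[i].tolist(),ce[i].round(1),"min",P.min(0).round(4),"max",P.max(0).round(4),"mean",P.mean(0).round(4))
a=env.read_camera("scene")
for ar,p in brown(a):
    t=tray(ray(a,*p,.03)); print(ar,p.round(1),t.round(4)) if abs(t[0])<.12 and abs(t[1])<.12 else 0
for u,v in [(250,(126*.75+100)),(300,126*.75+100)]: pass
print("edge",tray(wray(c,200+150*.75,100+124*.75,.038)).round(4))
```

```text
[628, 0, 12, 94, 502] [635.7  29.4] min [0.307  0.1376] max [0.3233 0.2208] mean [0.3142 0.1918]
[258, 125, 50, 46, 1281] [282.9 147.3] min [0.0239 0.0625] max [0.0531 0.0899] mean [0.0388 0.0764]
[86, 137, 36, 43, 938] [103.5 158. ] min [-0.0981  0.0632] max [-0.0683  0.0911] mean [-0.0828  0.0772]
[338, 157, 51, 43, 1325] [363.1 177.9] min [0.0715 0.0445] max [0.1021 0.0701] mean [0.0867 0.0574]
[619, 181, 21, 138, 1215] [633. 276.] min [ 0.3202 -0.0615] max [0.3662 0.0665] mean [ 0.3378 -0.0177]
101 [255.4 243.1] [0.0358 0.0742]
127 [209.9 278.5] [-0.0859  0.0752]
edge [0.0561 0.0497]
```

Its y extent is short and it overhangs the plate edge, so it is leaning. I'll press lightly from above and drag it outwards so it drops flat.

To row units: 0.062 m / 0.5 = 0.124, 0.06 m / 0.5 = 0.12.

```bash
python3 -c "
from h import *
go(.08,.06,.055)"
```

```text
t 9.57 now tray [0.0574 0.0078] tip z 0.091 rot [ 1.7998e+02 -5.0000e-02  8.4570e+01] | shift tool [0.0523 0.0223 0.0361] turn -0.33
```

>>> shift_gripper(segments=[[[0.04, 0.02, 0, 0, 0], [0.12, 0.044, 0.004, 0, 0], [0.124, 0.044, 0.04, 0, 0], [0.124, 0.044, 0.07, 0, 0], [0.124, 0.044, 0.084, 0, 0], [0.124, 0.044, 0.094, 0, 0], [0.124, 0.044, 0.1, 0, 0]]])

```text
time_s: 10.15
tool_pos: [0.6173, 0.0604, 0.0581]
tool_rot: [-179.9, -0.1, 84.6]
force: [-4.6, 1.5, 12.3]
grip_width: 0.0001
grasp_force: 5.4
```

```bash
python3 -c "
from h import *
go(.08,.075,.037)"
```

```text
t 10.15 now tray [0.0794 0.0698] tip z 0.0411 rot [-1.7994e+02 -6.0000e-02  8.4560e+01] | shift tool [0.0052 0.0006 0.0041] turn -0.34
```

>>> shift_gripper(segments=[[[0.008, 0, 0, 0, 0], [0.016, 0, 0, 0, 0], [0.024, 0, 0, 0, 0], [0.024, 0, 0, 0, 0]]])

```text
time_s: 10.48
tool_pos: [0.6189, 0.0723, 0.0583]
tool_rot: [180.0, -0.0, 84.6]
force: [0.1, 0.2, -0.4]
grip_width: 0.0004
grasp_force: 0.0
```

>>> shift_gripper(segments=[[[0, 0, -0.04, 0, 0], [-0.02, 0, -0.09, 0, 0], [-0.08, -0.02, -0.1, 0, 0], [-0.16, -0.044, -0.1, 0, 0], [-0.16, -0.044, -0.1, 0, 0]]])

```text
time_s: 10.9
tool_pos: [0.5874, -0.0168, 0.108]
tool_rot: [-179.9, 0.4, 84.0]
force: [0.6, -2.5, -2.3]
grip_width: 0.0009
grasp_force: 0.0
```

```bash
cat > chk.py <<'E'
from h import *
go(.08,.097,.08)
c=env.read_camera("wrist")
h=cv2.cvtColor(c["color"],cv2.COLOR_BGR2HSV); m=cv2.morphologyEx(cv2.inRange(h,(0,70,30),(22,255,220)),cv2.MORPH_CLOSE,np.ones((5,5)))
n,l,s,ce=cv2.connectedComponentsWithStats(m)
for i in range(1,n):
    if s[i,4]<300 or s[i,1]>240 or s[i,0]>600: continue
    ys,xs=np.nonzero(l==i); P=np.array([tray(wray(c,u,v,.030)) for u,v in zip(xs,ys)])
    print(s[i].tolist(),"min",P.min(0).round(4),"max",P.max(0).round(4),"mean",P.mean(0).round(4))
E
python3 chk.py
```

```text
t 10.9 now tray [ 0.0565 -0.0098] tip z 0.091 rot [-179.94    0.44   83.95] | shift tool [0.1073 0.0217 0.0101] turn -0.95
[258, 101, 50, 45, 1283] min [0.0241 0.0627] max [0.0531 0.0895] mean [0.0388 0.0764]
[85, 116, 36, 43, 937] min [-0.0976  0.0634] max [-0.068   0.0911] mean [-0.0827  0.0771]
[339, 132, 52, 42, 1348] min [0.0717 0.0454] max [0.1025 0.0701] mean [0.087  0.0578]
```

Run:
```python
from h import *
a=env.read_camera("scene"); w=env.read_camera("wrist")
cv2.imwrite("pics/m7.png",np.hstack([cv2.resize(a["color"][205:265,230:305],(400,400),interpolation=cv2.INTER_CUBIC),cv2.resize(w["color"][90:210,290:410],(400,400),interpolation=cv2.INTER_CUBIC)]))
h=cv2.cvtColor(a["color"],cv2.COLOR_BGR2HSV); m=cv2.inRange(h,(0,70,30),(22,255,200)); print([(s,p.round(1)) for s,p in [(len(x[0]),np.array([0,0])) for x in []]])
n,l,s,ce=cv2.connectedComponentsWithStats(m)
for i in range(1,n):
    if s[i,4]>25 and 265<ce[i][0]<295 and 215<ce[i][1]<245:
        for z in (.026,.03,.034,.038,.042,.046): print(s[i].tolist(),ce[i].round(1),z,"scene",tray(ray(a,*ce[i],z)).round(4)+[.003,.002],"wrist",tray(wray(w,364.5,153,z)).round(4))
```

```text
[]
[273, 226, 12, 9, 58] [278.3 230. ] 0.026 scene [0.1015 0.07  ] wrist [0.0881 0.065 ]
[273, 226, 12, 9, 58] [278.3 230. ] 0.03 scene [0.0958 0.0658] wrist [0.0875 0.0652]
[273, 226, 12, 9, 58] [278.3 230. ] 0.034 scene [0.09   0.0616] wrist [0.087  0.0654]
[273, 226, 12, 9, 58] [278.3 230. ] 0.038 scene [0.0842 0.0575] wrist [0.0865 0.0657]
[273, 226, 12, 9, 58] [278.3 230. ] 0.042 scene [0.0784 0.0533] wrist [0.086  0.0659]
[273, 226, 12, 9, 58] [278.3 230. ] 0.046 scene [0.0726 0.0492] wrist [0.0854 0.0661]
```

View pics/m7.png

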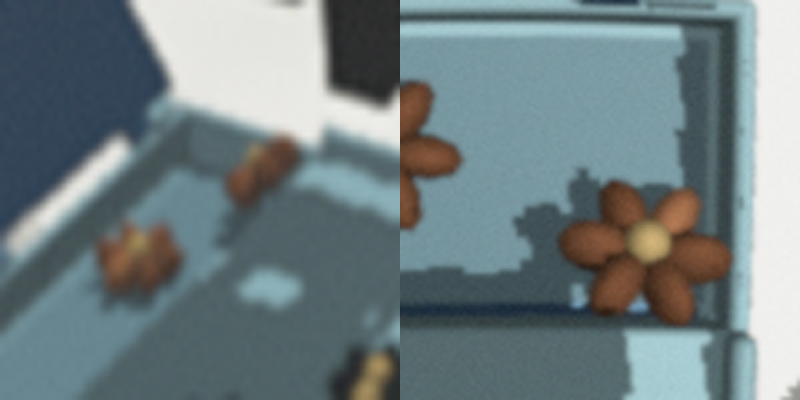

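The right half shows the rosette overlapping the plate-edge line at (650,310). The left half shows its +x/-y side raised, so it is leaning in the far corner. I'll press its low side and drag it along -x/+y.

Careful with the scale: shifts go in shares of 0.5 m and turns go in shares of 180 degrees. That gives: 0.075 m / 0.5 = 0.15, 0.065 m / 0.5 = 0.13.

```bash
python3 -c "
from h import *
go(.068,.068,.05)"
```

```text
t 11.05 now tray [ 0.0574 -0.0003] tip z 0.0911 rot [1.7998e+02 1.0000e-02 8.4400e+01] | shift tool [0.0684 0.01   0.0411] turn -0.5
```

>>> shift_gripper(segments=[[[0.06, 0.02, 0, 0, 0], [0.13, 0.024, 0.01, 0, 0], [0.15, 0.024, 0.04, 0, 0], [0.15, 0.024, 0.074, 0, 0], [0.15, 0.024, 0.094, 0, 0], [0.15, 0.024, 0.106, 0, 0], [0.15, 0.024, 0.112, 0, 0]]])

```text
time_s: 11.63
tool_pos: [0.6075, 0.0677, 0.051]
tool_rot: [-179.9, -0.0, 84.5]
force: [-3.3, 1.9, 4.3]
grip_width: 0.0002
grasp_force: 2.7
```

```bash
python3 -c "
from h import *
go(.055,.075,.034)"
```

```text
t 11.63 now tray [0.069  0.0761] tip z 0.034 rot [-1.7987e+02 -3.0000e-02  8.4530e+01] | shift tool [-0.0012 -0.014  -0.    ] turn -0.37
```

To row units: -0.012 m / 0.5 = -0.024, -0.004 m / 0.5 = -0.008.

>>> shift_gripper(segments=[[[0, 0, 0.006, 0, 0], [0.002, -0.008, 0.006, 0, 0], [0.004, -0.016, 0.006, 0, 0], [0.004, -0.024, 0.006, 0, 0]]])

```text
time_s: 11.97
tool_pos: [0.5966, 0.0699, 0.0493]
tool_rot: [179.9, 0.0, 84.5]
force: [-0.8, -0.0, -0.3]
grip_width: 0.0006
grasp_force: 0.0
```

>>> shift_gripper(segments=[[[0, 0, -0.04, 0, 0], [-0.02, 0, -0.09, 0, 0], [-0.08, 0, -0.11, 0, 0], [-0.164, 0, -0.11, 0, 0], [-0.164, 0, -0.11, 0, 0]]])

```text
time_s: 12.38
tool_pos: [0.5888, -0.0226, 0.1048]
tool_rot: [179.9, 0.4, 83.9]
force: [-0.7, -1.7, -1.4]
grip_width: 0.0003
grasp_force: 0.0
```

```bash
python3 chk.py
```

```text
t 12.38 now tray [ 0.0584 -0.0155] tip z 0.0878 rot [179.88   0.44  83.89] | shift tool [0.1129 0.0196 0.007 ] turn -1.01
[239, 92, 51, 45, 1320] min [0.0156 0.0629] max [0.045  0.0896] mean [0.0304 0.0762]
[79, 108, 36, 44, 941] min [-0.0976  0.0633] max [-0.0681  0.0911] mean [-0.0828  0.0772]
[336, 124, 50, 39, 1287] min [0.072  0.0467] max [0.101  0.0693] mean [0.0865 0.0578]
```

To row units: 0.046 m / 0.5 = 0.092, 0.04 m / 0.5 = 0.08.

```bash
python3 -c "
from h import *
go(.081,.015,.041)"
```

```text
t 12.43 now tray [ 0.0578 -0.0117] tip z 0.0873 rot [179.93   0.26  83.98] | shift tool [0.0273 0.0227 0.0462] turn -0.92
```

>>> shift_gripper(segments=[[[0.03, 0.04, 0, 0, 0], [0.06, 0.044, 0.04, 0, 0], [0.06, 0.044, 0.08, 0, 0], [0.06, 0.044, 0.092, 0, 0], [0.06, 0.044, 0.092, 0, 0]]])

```text
time_s: 12.85
tool_pos: [0.6122, 0.0173, 0.0568]
tool_rot: [-179.8, -0.0, 84.6]
force: [0.5, -1.1, 0.9]
grip_width: 0.0002
grasp_force: 0.0
```

```bash
python3 -c "
from h import *
go(.078,.042,.041)"
```

```text
t 12.85 now tray [0.0781 0.0263] tip z 0.0398 rot [-1.7985e+02 -2.0000e-02  8.4590e+01] | shift tool [ 0.0157 -0.0002 -0.0012] turn -0.31
```

To row units: 0.018 m / 0.5 = 0.036, 0.015 m / 0.5 = 0.03.

>>> shift_gripper(segments=[[[0.006, 0, 0, 0, 0], [0.012, 0, 0, 0, 0], [0.018, 0, 0, 0, 0], [0.024, -0.004, 0, 0, 0], [0.03, -0.008, 0, 0, 0], [0.036, -0.012, 0, 0, 0]]])

```text
time_s: 13.35
tool_pos: [0.609, 0.0351, 0.0581]
tool_rot: [180.0, 0.0, 84.5]
force: [0.8, 0.7, 0.3]
grip_width: 0.0003
grasp_force: 0.0
```

```bash
python3 -c "
from h import *
go(.078,.042,.041)"
```

```text
t 13.35 now tray [0.0734 0.0438] tip z 0.0411 rot [1.7999e+02 1.0000e-02 8.4520e+01] | shift tool [-0.0017  0.0046  0.0001] turn -0.38
```

>>> shift_gripper(segments=[[[-0.02, 0, 0, 0, 0], [-0.06, -0.02, -0.06, 0, 0], [-0.1, -0.044, -0.096, 0, 0], [-0.1, -0.044, -0.096, 0, 0], [-0.1, -0.044, -0.096, 0, 0]]])

```text
time_s: 13.77
tool_pos: [0.5829, -0.0154, 0.1069]
tool_rot: [179.9, 0.1, 84.3]
force: [0.4, 0.1, -0.4]
grip_width: 0.0005
grasp_force: 0.0
```

```bash
python3 chk.py
```

```text
t 13.77 now tray [ 0.0519 -0.0088] tip z 0.0899 rot [1.7986e+02 9.0000e-02 8.4310e+01] | shift tool [0.1061 0.027  0.0098] turn -0.59
[252, 103, 51, 45, 1291] min [0.0157 0.0631] max [0.0452 0.0898] mean [0.0303 0.0763]
[90, 116, 37, 44, 957] min [-0.0974  0.063 ] max [-0.0679  0.091 ] mean [-0.0828  0.077 ]
[344, 128, 46, 28, 858] min [0.0699 0.058 ] max [0.0969 0.0745] mean [0.0836 0.0665]
```

The push freed it from the end wall, but it stands on edge again at y≈.065, too close to the plate to fall flat. I'll turn the tool 90°, straddle it with the tips just above plate height, slide it outwards on the floor, then tip it back.

To row units: -0.01 m / 0.5 = -0.02, 90 degrees / 180 = 0.5.

>>> shift_gripper(segments=[[[0, 0, -0.02, 0.5, 0.04], [0, 0, -0.02, 0.5, 0.04], [0, 0, -0.02, 0.5, 0.04], [0, 0, -0.02, 0.5, 0.04], [0, 0, -0.02, 0.5, 0.04], [0, 0, -0.02, 0.5, 0.04], [0, 0, -0.02, 0.5, 0.04], [0, 0, -0.02, 0.5, 0.04]]], force=4)

```text
time_s: 14.48
tool_pos: [0.582, -0.0116, 0.1144]
tool_rot: [-179.9, 0.1, 27.0]
force: [-0.9, -0.5, 0.5]
grip_width: 0.0382
grasp_force: 0.0
```

>>> shift_gripper(segments=[[[0, 0, 0, 0.1817, 0.04], [0, 0, 0, 0.1817, 0.04], [0, 0, 0, 0.1817, 0.04], [0, 0, 0, 0.1817, 0.04], [0, 0, 0, 0.1817, 0.04], [0, 0, 0, 0.1817, 0.04]]])

```text
time_s: 14.98
tool_pos: [0.5821, -0.0116, 0.1146]
tool_rot: [-180.0, 0.1, -5.5]
force: [-0.1, -0.4, 0.5]
grip_width: 0.04
grasp_force: 0.0
```

Run:
```python
from h import *
go(.083,.065,.075)
c=env.read_camera("wrist"); h=cv2.cvtColor(c["color"],cv2.COLOR_BGR2HSV); n,l,s,ce=cv2.connectedComponentsWithStats(cv2.morphologyEx(cv2.inRange(h,(0,70,30),(22,255,220)),cv2.MORPH_CLOSE,np.ones((5,5))))
for i in range(1,n):
    if s[i,4]>250:
        ys,xs=np.nonzero(l==i); P=np.array([tray(wray(c,u,v,.04)) for u,v in zip(xs,ys)]); print(s[i].tolist(),P.min(0).round(4),P.max(0).round(4),P.mean(0).round(4))
```

```text
t 14.98 now tray [ 0.0507 -0.0051] tip z 0.0976 rot [-1.7998e+02  1.1000e-01 -5.4700e+00] | shift tool [ 0.0319 -0.0703  0.0225] turn -90.37
[185, 191, 31, 46, 867] [0.0685 0.0564] [0.0974 0.0754] [0.0835 0.0655]
[181, 265, 36, 36, 868] [0.0235 0.0591] [0.0489 0.0854] [0.0356 0.0719]
[208, 316, 19, 60, 647] [-0.0395  0.0562] [0.0117 0.0731] [-0.013   0.0662]
[403, 316, 19, 60, 635] [-0.0406 -0.0825] [ 0.0109 -0.0658] [-0.0141 -0.0756]
[183, 375, 346, 35, 5981] [-0.0737 -0.19  ] [-0.0428  0.1019] [-0.0623 -0.0433]
```

To row units: -0.07 m / 0.5 = -0.14, -0.035 m / 0.5 = -0.07.

>>> shift_gripper(segments=[[[0.032, -0.07, 0, 0, 0.04], [0.064, -0.14, 0.02, 0, 0.04], [0.064, -0.14, 0.044, 0, 0.04], [0.064, -0.14, 0.044, 0, 0.04], [0.064, -0.14, 0.044, 0, 0.04]]])

```text
time_s: 15.45
tool_pos: [0.6199, 0.0541, 0.0923]
tool_rot: [180.0, 0.2, -5.3]
force: [-0.7, -0.9, -0.8]
grip_width: 0.0399
grasp_force: 0.0
```

```bash
python3 -c "
from h import *
go(.083,.065,.041)"
```

```text
t 15.45 now tray [0.0825 0.0637] tip z 0.0753 rot [179.97   0.19  -5.3 ] | shift tool [ 0.0006 -0.0013  0.0342] turn -90.2
```

>>> shift_gripper(segments=[[[0, 0, 0.024, 0, 0.04], [0, 0, 0.048, 0, 0.04], [0, 0, 0.06, 0, 0.04], [0, 0, 0.066, 0, 0.04], [0, 0, 0.066, 0, 0.04]]])

```text
time_s: 15.87
tool_pos: [0.6201, 0.053, 0.0596]
tool_rot: [180.0, 0.1, -5.5]
force: [0.3, -0.3, -0.1]
grip_width: 0.0399
grasp_force: 0.0
```

```bash
python3 -c "
from h import *
go(.083,.065,.041)"
```

```text
t 15.87 now tray [0.0829 0.0626] tip z 0.0426 rot [ 1.7997e+02  1.2000e-01 -5.5200e+00] | shift tool [ 0.0001 -0.0024  0.0016] turn -90.42
```

To row units: -0.002 m / 0.5 = -0.004, 0.001 m / 0.5 = 0.002.

>>> shift_gripper(segments=[[[0, -0.004, 0.002, 0, 0], [0, -0.004, 0.002, 0, 0], [0, -0.004, 0.002, 0, 0], [0, -0.004, 0.002, 0, 0], [0, -0.004, 0.002, 0, 0]]], force=4)

```text
time_s: 16.28
tool_pos: [0.6215, 0.0558, 0.0603]
tool_rot: [180.0, -0.0, -5.5]
force: [-0.5, 0.8, -0.0]
grip_width: 0.0144
grasp_force: 0.0
```

>>> shift_gripper(segments=[[[0, -0.008, 0, 0, 0], [0, -0.016, 0, 0, 0], [0, -0.024, 0, 0, 0], [0, -0.028, 0, 0, 0], [0, -0.028, 0, 0, 0]]])

```text
time_s: 16.7
tool_pos: [0.6227, 0.0709, 0.0601]
tool_rot: [-180.0, -0.0, -5.4]
force: [-0.4, 0.5, 0.6]
grip_width: 0.0125
grasp_force: 4.0
```

```bash
python3 -c "
from h import *
go(.083,.065,.041)"
```

```text
t 16.7 now tray [0.0839 0.0807] tip z 0.0431 rot [-1.7996e+02 -3.0000e-02 -5.4000e+00] | shift tool [-0.0008  0.0157  0.0021] turn -90.3
```

Gripped at 12.5 mm, its thickness, and now at y≈.080. I'll open while moving back, so the outer finger tips it inwards.

To row units: 0.023 m / 0.5 = 0.046, 0.02 m / 0.5 = 0.04.

>>> shift_gripper(segments=[[[0, 0.004, 0, 0, 0.06], [0, 0.01, 0, 0, 0.06], [0, 0.016, 0, 0, 0.06], [0, 0.022, 0, 0, 0.06], [0, 0.028, 0, 0, 0.06], [0, 0.034, 0, 0, 0.06], [0, 0.04, 0, 0, 0.06], [0, 0.046, 0, 0, 0.06]]])

```text
time_s: 17.37
tool_pos: [0.6203, 0.0463, 0.0599]
tool_rot: [180.0, 0.0, -5.5]
force: [-0.2, 0.3, 0.1]
grip_width: 0.0563
grasp_force: 0.0
```

>>> shift_gripper(segments=[[[0, 0.008, 0, 0, 0.06], [0, 0.016, 0, 0, 0.06], [0, 0.024, 0, 0, 0.06], [0, 0.032, 0, 0, 0.06], [0, 0.04, 0, 0, 0.06], [0, 0.04, 0, 0, 0.06]]])

```text
time_s: 17.87
tool_pos: [0.6184, 0.0253, 0.0598]
tool_rot: [179.9, 0.0, -5.6]
force: [-0.8, -1.1, 0.5]
grip_width: 0.06
grasp_force: 0.0
```

>>> shift_gripper(segments=[[[0, 0, -0.06, 0, 0.06], [0, 0.04, -0.1, 0, 0.06], [-0.06, 0.1, -0.11, 0, 0.06], [-0.06, 0.1, -0.11, 0, 0.06]]])

```text
time_s: 18.2
tool_pos: [0.5806, -0.0261, 0.1158]
tool_rot: [179.7, 0.1, -5.8]
force: [-0.2, -1.3, -0.6]
grip_width: 0.0598
grasp_force: 0.0
```

Create chk2.py:
```python
from h import *
go(.083,.065,.041)
c=env.read_camera("wrist"); h=cv2.cvtColor(c["color"],cv2.COLOR_BGR2HSV); n,l,s,ce=cv2.connectedComponentsWithStats(cv2.morphologyEx(cv2.inRange(h,(0,70,30),(22,255,220)),cv2.MORPH_CLOSE,np.ones((5,5))))
for i in range(1,n):
    if s[i,4]>250:
        ys,xs=np.nonzero(l==i); P=np.array([tray(wray(c,u,v,.03)) for u,v in zip(xs,ys)])
        if abs(P.mean(0)).max()<.11: print(s[i].tolist(),P.min(0).round(4),P.max(0).round(4),P.mean(0).round(4))
```

```bash
python3 chk2.py
```

```text
t 18.2 now tray [ 0.0506 -0.0197] tip z 0.0988 rot [ 1.797e+02  1.100e-01 -5.800e+00] | shift tool [ 0.0315 -0.0854  0.0573] turn -90.7
[172, 190, 39, 44, 1014] [0.0678 0.0473] [0.097  0.0737] [0.0827 0.0592]
[162, 265, 35, 35, 831] [0.019  0.0619] [0.0452 0.0893] [0.0313 0.0754]
[169, 314, 23, 59, 724] [-0.047   0.0718] [0.0069 0.095 ] [-0.0193  0.0853]
[226, 370, 335, 40, 5676] [-0.0868 -0.2538] [-0.0506  0.0548] [-0.0733 -0.0901]
```

Create tri.py:
```python
from h import *
from scipy.optimize import least_squares
def cents(c,z,ru):
    h=cv2.cvtColor(c["color"],cv2.COLOR_BGR2HSV); n,l,s,ce=cv2.connectedComponentsWithStats(cv2.morphologyEx(cv2.inRange(h,(0,70,30),(22,255,220)),cv2.MORPH_CLOSE,np.ones((3,3))))
    return [(s[i,4],ce[i],tray(ru(c,*ce[i],z))) for i in range(1,n) if s[i,4]>30]
w=env.read_camera("wrist");s=env.read_camera("scene")
for a,p,t in cents(w,.03,wray):
    if abs(t[0])>.11 or not .04<t[1]<.1: continue
    for b,q,u in cents(s,.03,ray):
        if np.hypot(*(u-t))<.035:
            o=[min((np.hypot(*(tray(wray(w,*p,z))-tray(ray(s,*q,z)))),z) for z in np.arange(.015,.06,.001))]
            print("wrist",a,p.round(),t.round(4),"scene",s["color"].shape[0] and b,q.round(1),u.round(4),"gap,z",np.round(o,4))
```

```bash
python3 tri.py
```

```text
wrist 994 [196. 213.] [0.0828 0.0592] scene 59 [275.9 233.3] [0.0809 0.0612] gap,z [[0.0027 0.029 ]]
wrist 807 [182. 285.] [0.0316 0.0754] scene 94 [252.6 245.5] [0.0269 0.0738] gap,z [[0.0006 0.027 ]]
```

The triangulated height (29 mm, against 27 mm for a known flat one) and the full-circle extent say it is flat now. Next is the cover: I'll go over and behind it at mid-length and push it shut.

To row units: -0.187 m / 0.5 = -0.374, -0.07 m / 0.5 = -0.14.

```bash
python3 -c "
from h import *
go(0,.17,.13)"
```

```text
t 18.35 now tray [ 0.0531 -0.0137] tip z 0.098 rot [ 1.80e+02 -3.00e-02 -5.53e+00] | shift tool [-0.0545 -0.1833 -0.032 ] turn -90.43
```

>>> shift_gripper(segments=[[[0, 0, -0.064, 0, 0], [-0.02, -0.06, -0.064, 0, 0], [-0.04, -0.14, -0.064, 0, 0], [-0.06, -0.22, -0.064, 0, 0], [-0.08, -0.3, -0.064, 0, 0], [-0.1, -0.374, -0.064, 0, 0], [-0.1, -0.374, -0.064, 0, 0], [-0.1, -0.374, -0.064, 0, 0]]], force=20)

```text
time_s: 19.02
tool_pos: [0.5507, 0.1761, 0.1467]
tool_rot: [-179.9, 0.0, -5.0]
force: [-0.0, -1.4, -0.1]
grip_width: 0.0148
grasp_force: 0.0
```

```bash
python3 -c "
from h import *
go(0,.17,.07)"
```

```text
t 19.02 now tray [0.0028 0.1791] tip z 0.1297 rot [-1.7988e+02  3.0000e-02 -4.9900e+00] | shift tool [-0.0028  0.0092  0.0597] turn -89.89
```

To row units: 0.06 m / 0.5 = 0.12, 0.056 m / 0.5 = 0.112.

>>> shift_gripper(segments=[[[-0.004, 0, 0.04, 0, 0], [-0.004, 0, 0.08, 0, 0], [-0.004, 0, 0.112, 0, 0], [-0.004, 0, 0.12, 0, 0], [-0.004, 0, 0.12, 0, 0]]])

```text
time_s: 19.43
tool_pos: [0.5492, 0.1699, 0.0852]
tool_rot: [179.9, 0.2, -5.5]
force: [-0.3, 0.2, 0.2]
grip_width: 0.0005
grasp_force: 0.0
```

```bash
python3 -c "
from h import *
go(0,.10,.07)"
```

```text
t 19.43 now tray [0.0019 0.1727] tip z 0.0682 rot [179.93   0.18  -5.54] | shift tool [-0.0013  0.0727 -0.0017] turn -90.44
```

>>> shift_gripper(segments=[[[0, 0.024, -0.004, 0, 0], [0, 0.048, -0.004, 0, 0], [0, 0.072, -0.004, 0, 0], [0, 0.096, -0.004, 0, 0], [0, 0.12, -0.004, 0, 0], [0, 0.144, -0.004, 0, 0], [0, 0.17, 0.01, 0, 0], [0, 0.194, 0.026, 0, 0]]])

```text
time_s: 20.1
tool_pos: [0.5408, 0.0727, 0.0738]
tool_rot: [180.0, -0.1, -5.5]
force: [0.7, -0.4, -0.1]
grip_width: 0.0004
grasp_force: 0.2
```

```bash
python3 -c "
from h import *
go(0,.068,.04)"
```

```text
t 20.1 now tray [0.0022 0.0752] tip z 0.0568 rot [ 1.7998e+02 -7.0000e-02 -5.5200e+00] | shift tool [-0.0021  0.0072  0.0168] turn -90.42
```

To row units: 0.018 m / 0.5 = 0.036, 0.015 m / 0.5 = 0.03.

>>> shift_gripper(segments=[[[0, 0.008, 0.012, 0, 0], [0, 0.014, 0.022, 0, 0], [0, 0.014, 0.03, 0, 0], [0, 0.014, 0.036, 0, 0], [0, 0.014, 0.036, 0, 0], [0, 0.014, 0.036, 0, 0]]])

```text
time_s: 20.6
tool_pos: [0.5394, 0.0663, 0.0581]
tool_rot: [179.8, 0.1, -5.5]
force: [-9.1, -5.8, 21.9]
grip_width: 0.0005
grasp_force: 11.0
```

```bash
python3 -c "
from h import *
go(0,.068,.04)"
```

```text
t 20.6 now tray [0.0013 0.0687] tip z 0.0411 rot [ 1.7976e+02  1.2000e-01 -5.4600e+00] | shift tool [-0.0013  0.0007  0.0011] turn -90.36
```

The tips bottomed at 41.1 mm with 22 N, which is exactly the shut height. I'll retreat upwards and away to the right, then verify by measurement.

To row units: 0.19 m / 0.5 = 0.38, 0.15 m / 0.5 = 0.3.

>>> shift_gripper(segments=[[[0, 0, -0.06, 0, 0], [0, 0, -0.14, 0, 0], [0, 0, -0.22, 0, 0], [0, 0.06, -0.28, 0, 0], [0, 0.14, -0.28, 0, 0], [0, 0.22, -0.28, 0, 0], [0, 0.3, -0.28, 0, 0], [0, 0.38, -0.28, 0, 0]]])

```text
time_s: 21.27
tool_pos: [0.5217, -0.1225, 0.1959]
tool_rot: [180.0, -0.0, -5.4]
force: [1.3, -0.7, -0.4]
grip_width: 0.0002
grasp_force: 0.0
```

>>> shift_gripper(segments=[[[0, 0.08, 0, 0, 0], [0, 0.16, 0, 0, 0], [0, 0.24, 0, 0, 0], [0, 0.32, 0, 0, 0], [0, 0.32, 0, 0, 0], [0, 0.32, 0, 0, 0]]])

```text
time_s: 21.77
tool_pos: [0.5057, -0.2834, 0.1949]
tool_rot: [-180.0, 0.1, -5.7]
force: [-0.0, 1.2, 1.0]
grip_width: 0.0002
grasp_force: 0.0
```

```bash
python3 - <<'E'
from h import *
c=env.read_camera("top"); h=cv2.cvtColor(c["color"],cv2.COLOR_BGR2HSV)
m=cv2.morphologyEx(cv2.inRange(h,(95,120,10),(125,255,110)),cv2.MORPH_OPEN,np.ones((3,3)))
n,l,s,ce=cv2.connectedComponentsWithStats(m)
for i in range(1,n):
    if s[i,4]>300:
        P=np.array([tray(ray(c,u,v,.041)) for v,u in np.argwhere(l==i)]); print(s[i].tolist(),P.min(0).round(4),P.max(0).round(4),P.mean(0).round(4))
tell(("top",))
K=blobs(c,(0,0,0),(180,255,45))
for a,p in K:
    t=tray(ray(c,*p,.046)); 
    if abs(t).max()<.1: print("dark",a,p.round(),t.round(4))
print(env.get_obs()["tool_pos"],env.get_obs()["time_s"])
E
```

```text
[0, 175, 23, 29, 475] [0.0733 0.3877] [0.1159 0.4229] [0.0985 0.4039]
[193, 206, 58, 141, 5366] [-0.1     0.0436] [0.1018 0.1062] [-0.0013  0.0733]
[32, 377, 99, 90, 6515] [-0.2845  0.1684] [-0.1573  0.313 ] [-0.2215  0.2411]
top 76 [301.  284.1] brown world [ 0.527  -0.0418] tray [-0.0015 -0.0401]
top 68 [279.  310.6] brown world [ 0.4888 -0.0114] tray [-0.0422 -0.0132]
dark 164 [301. 281.] [ 0.0028 -0.0392]
dark 203 [276. 310.] [-0.0413 -0.0083]
[ 0.50714356 -0.2792973   0.19530078] 21.8667
```

```bash
python3 -c "
from cell import env
print(env.sign_off())"
```

```text
the job is handed in; nothing more can be done
None
```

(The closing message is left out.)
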